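# Load the last twin-pack and latch the packing stand

### The arm

A 6-joint arm with a two-finger parallel gripper is mounted at the origin on the work surface. World frame = base frame: x ahead of the robot, y to its left, z up, the work surface at z = 0. Lengths are in mm, angles in rad, forces in N, time in s.
With the tool pointing down it reaches from about 400 to 925 mm from the base axis. Payload 12.5 kg.
Tool frame: the origin (TCP) lies at the very end of the fingers, on their centre line; the grasp point (between the pads) lies behind it (env.grip_depth is the z of the grasp point in the tool frame, in mm); z points along the fingers, y is the line along which they close (so a half turn about z gives the same grasp; the last joint's range is limited). The gripper opens to 95 mm and grips with 3 to 60 N. Pads are 20 mm wide; open, the fingers measure 119 mm over their backs; the gripper's body (75 mm by 180 mm) begins 59 mm behind the grasp point.
Start: joints at [-1.218, 0.491, 1.559, -0, 1.092, -0.106], TCP at [276.82, -560.373, 214.661] pointing down, gripper open.
Joint ranges: [-3.1, 3.1], [-0.84, 2.19], [0.05, 2.79], [-1.13, 4.28], [0.06, 2.93], [-2.69, 2.69]. Speed limits (rad/s): [2.22, 2.22, 2.79, 3.14, 3.14, 3.14].

### API

Orientations are given as [roll, pitch, yaw] about the fixed x, y, z axes, in that order (R = Rz(yaw) Ry(pitch) Rx(roll)).
In Python, from cell import env, optics gives the robot as it stands.
- The arm moves only by the tool step_arm, never from a script. Its argument "moves" is a list of rows, each an object of numbers: "tx", "ty", "tz": the shift along the tool's x, y, z in mm; "roll": the turn about the tool's z in rad. In form: [{"tx": .., "ty": .., "tz": .., "roll": ..}, ...]. A call has 1 to 12 rows; each row is the pose to reach, as a shift and turn from the pose commanded when the call began, along the tool's axes at that moment; what a row does not reach only later rows make up. A row lasts 1/12 s, in which the tool goes at most 41.7 mm and 7.16 degrees, less where a joint would pass 70% of its speed; a pose out of reach is approached as far as the arm can. A call with a gripper value outside its range is refused whole. "grip" is the finger opening in mm, from 0 to 95.1, set as the call begins (left out, the last holds). The fingers move at their own pace and stop on an object; the grip force is fixed at half the most. Time passes only in rows, so rows that repeat a pose let the fingers close. It gives the time, the measured TCP pose, the force, the opening and the grip force at its end, in the units of the state.
- env.state(): the state, without advancing time (a new reading comes with each control period).
- optics.read_camera(name): name is "scene" or "top"; returns a dict with "pixels" (420x560x3 uint8, blue, green, red), "mtx" (3x3 intrinsics, pixels), "view" (4x4, takes a point from world to camera coordinates). Camera axes: x right, y down, z forward; pixel columns grow to the right and rows downward; lengths in mm; the calibration is good to about 2 mm. A picture is of the moment at which its call begins. There is no depth.
- env.job_done(): hands the job in; it is judged then, once.
The state is a dict: "t": time; "joints": joint angles; "qvel": joint speeds; "tau": joint torques, N m; "eef_pos": TCP position; "tcp_rot": TCP orientation; "ft_force": force on the tool from outside, world axes, zero at the start; "moment": the same for the moment, N m; "opening": opening from 0.0 (shut) to 1.0 (fully open); "grip_force": force on a finger pad.
Only numpy, scipy, OpenCV 4.12 (cv2) and the standard library are available. Lean on these libraries where they do the work, as an engineer would, in place of code of your own. Each camera call takes 0.05 s, during which the arm holds its last target. There are 200 camera calls.

### The job

Take the loose twin-pack of cans from the bench by its fin handle and stand it in the empty place on the sloped packing stand, squarely on the bed, down against the front lip and butted flush against the pack already there. Then swing the stand's hinged latch bar closed until it is fully home in its catch. Leave everything else on the bench where it is.

Things in the scene. Friction and masses are not known exactly. Their poses are not given: they have to be found in the camera images.
- pack: The loose twin-pack: two short cans (53 across, 86 high) under a rigid white clip (56 x 112 plate, 84 to 92 above the underside, its widest part) with an upright fin handle on its middle (10 thick along x, 60 long along y, 92 to 132 above the underside). 0.36 kg. Starts upright on the bench. Origin: centre of underside; y along the length, z up; same after a half turn.
- bed: Sloped aluminium bed of the fixed packing stand, rising 30 degrees away from the robot. Origin: point on its surface, about 85 mm above the bench, where the underside centre of the loose pack belongs when against the lip and touching its neighbour. x up the slope, y to the left along the bed, z square out of it. Surface x -38 to 72, y -175 to 110 mm. A low wall closes its right end.
- neighbour (a point): Underside centre of the twin-pack already on the stand, fixed there, identical to the loose one. Axes as the bed's, at bed x 0, y -112, z 0 mm: the near edge of its clip is at bed y = -56 mm.
- lip (a point): Middle of the top inner edge of the stand's front lip, which keeps packs from sliding down the slope: 35 mm high, 8 mm thick, its face at bed x = -27, from bed y -172 to 66 mm. Axes as the bed's.
- gate (a joint): Hinge angle of the stand's steel latch bar, rad: 0 = closed, in its catch, pointing down the slope (bed -x) from the hinge along the left side of the packing place; grows as its free end swings out to the left (bed +y), to 1.8. At angle q the peg is at bed x = 55 - 115 cos q, y = 89 + 115 sin q mm. Stiff: stays where left; about 1.5 N at the peg moves it.
- hinge (a point): On the latch bar's hinge axis (along bed z, bed x 55, y 89 mm), at mid height of the bar, 60 mm above the bed; its post is 18 mm thick, 72 mm high. The bar is 12 x 12 mm, 54 to 66 mm above the bed; a rubber bumper on its inner side, 38 to 78 mm from the hinge, reaches 27 mm in from the bar's middle line and, closed, clears a flush pack by 6 mm. Axes as the bed's.
- catch (a point): Where the bar lies when closed: mouth of the dark steel C-shaped catch at the stand's front left, bed x -42, y 89, z 60 mm. The bracket spans bed y 76 to 100, x -47 to -37 mm, up to 74 mm above the bed, and opens to bed +y. Axes as the bed's.
- gate_peg (a point): Point on the latch bar's grip peg, a dark steel pin 14 mm across, square to the bed, 115 mm from the hinge, 66 to 118 mm above the bed; this point is on its axis, 95 mm above the bed. Axes as the bar's: x from peg to hinge, z along the pin.
- sleeve: Bystander: plain cardboard sleeve, a closed box 62 x 104 x 78 high mm. Origin: centre of its underside.
- tape: Bystander: pale roll of tape lying flat, 100 across, 48 high mm. Origin: centre of its underside.
- single: Bystander: single short can standing, 53 across, 86 high mm. Origin: centre of its underside.
- spray: Bystander: white bottle with black cap, 54 across, 165 high mm. Origin: centre of its underside.
- spanner: Bystander: steel spanner lying flat, 160 long mm. Origin: between its ends, on its underside.
- clips: Bystander: stack of four flat white can clips, 56 x 112 x 31 high mm. Origin: centre of its underside.
There are look-alikes about, which are no part of the job. Leave any green or purple look-alike of the pack alone.

How it is judged:
By the outcome, as a careful person would: the job done as asked, in the order asked, and still so for the second after the job is handed in, with the robot touching nothing.
It also fails if it takes over 53 s, if anything falls off the work surface, if the arm or the gripper's body presses on something with over 40 N, if the wrist force passes 120 N, or if a joint passes its speed limit or range.

## Working session

There is one attempt and no reset: what is moved stays moved. The work goes in short steps, Python scripts to look and compute and a tool call to move; the robot and the scene stay as the last step left them, time stands still between calls to the robot, and variables do not carry over. Pictures are saved under pics/ and viewed, at most 10 in all, crops included, and the job is handed in when it is done.

Besides the shell and the picture viewer there is one more tool, called in YAML: its name, and indented under it one key for each argument. step_arm: Moves the arm, as the interface text tells. Its arguments: {"type":"object","properties":{"moves":{"type":"array"},"grip":{"type":"number"}},"required":["moves"]}

```bash
ls; mkdir -p pics; python3 - <<'E'
from cell import env, optics
import cv2
for n in("scene","top"):
    d=optics.read_camera(n); cv2.imwrite(f"pics/{n}0.png",d["pixels"]); print(n,d["mtx"].round(1).tolist(),d["view"].round(4).tolist())
print(env.state(),env.grip_depth,[a for a in dir(env) if a[0]!='_'])
E
```

```text
pics
scene [[536.8, 0.0, 284.1], [0.0, 536.8, 205.5], [0.0, 0.0, 1.0]] [[-0.756, 0.6546, 0.0037, 370.8774], [0.4732, 0.5504, -0.6879, -160.8975], [-0.4523, -0.5183, -0.7258, 1896.5031], [0.0, 0.0, 0.0, 1.0]]
top [[530.7, 0.0, 278.5], [0.0, 530.7, 207.9], [0.0, 0.0, 1.0]] [[-0.0142, -0.9999, -0.0057, -4.0693], [-0.9892, 0.0149, -0.1458, 478.7654], [0.1458, 0.0036, -0.9893, 1575.6562], [0.0, 0.0, 0.0, 1.0]]
{'t': 0.1, 'joints': array([-1.21755782e+00,  4.91503934e-01,  1.55936408e+00, -1.60583044e-05,
        1.09168684e+00, -1.05591265e-01]), 'qvel': array([ 0.00072038, -0.00279737, -0.00316475,  0.00025001, -0.00112247,
       -0.00082903]), 'tau': array([ 4.43229277e-03, -6.13621688e+01, -2.58606273e+01,  6.93599484e-02,
        4.70001181e-02, -5.52943095e-05]), 'eef_pos': array([ 276.76441209, -560.15821791,  214.12570027]), 'tcp_rot': array([-3.14063431e+00, -8.72476786e-05,  4.58837139e-01]), 'ft_force': array([-0.15400406,  0.59639531, -0.77728121]), 'moment': array([-0.01802406,  0.0371063 ,  0.00681175]), 'grip_force': 0.0, 'opening': 1.001551685181189} -18.8 ['IKError', 'grip_depth', 'job_done', 'state']
```

View pics/scene0.png

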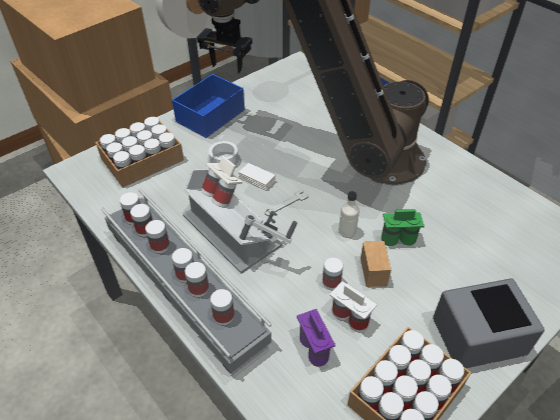

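View pics/top0.png

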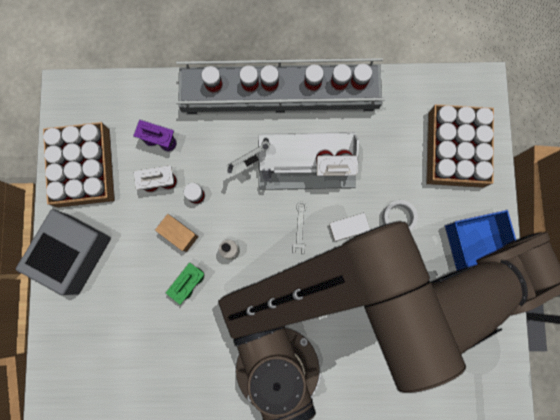

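The scene image shows the loose white pack at about (352,302), the stand at about (235,220) and its open latch at (265,230). In the top image they are at (154,178), (310,160) and (245,160). I'll zoom in on both views.

```bash
python3 - <<'E'
import cv2,numpy as np
t=cv2.imread("pics/top0.png");s=cv2.imread("pics/scene0.png")
def c(im,x,y,w,h,k):return cv2.resize(im[y:y+h,x:x+w],None,fx=k,fy=k,interpolation=cv2.INTER_CUBIC)
cv2.imwrite("pics/z1.png",np.vstack([c(t,215,125,150,70,5),np.zeros((6,750,3),np.uint8),np.hstack([c(t,125,155,60,44,5),c(s,320,275,90,44,5)])]))
cv2.imwrite("pics/z2.png",c(s,170,150,140,120,5))
E
```

```text
(no output)
```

View pics/z1.png

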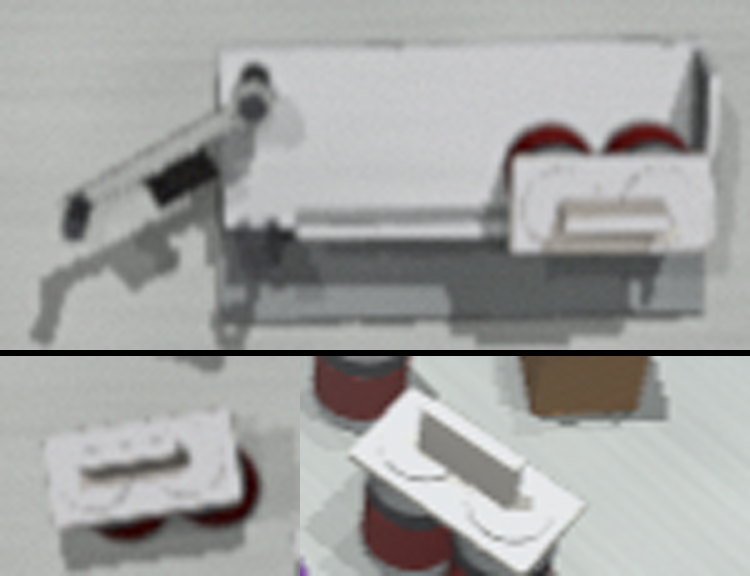

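View pics/z2.png

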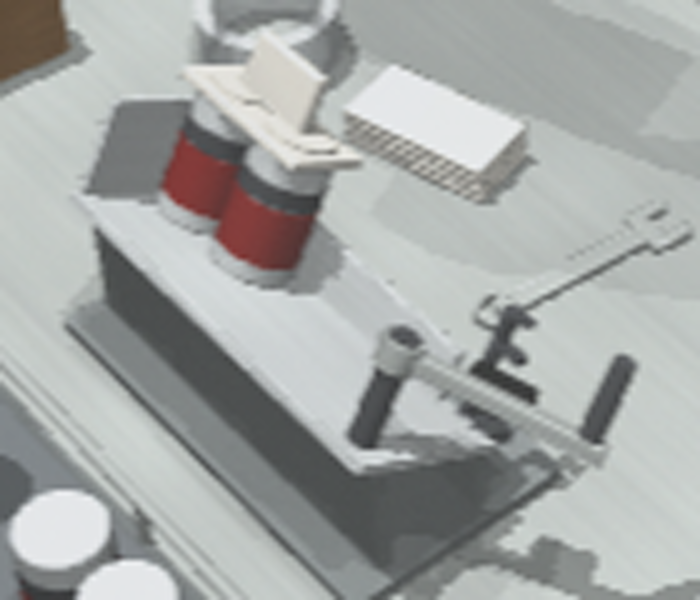

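z1 and z2 show these points. Pack plate corners in z1: top view (46,437), (232,408), (241,500), (58,527); scene view (349,457), (417,390), (587,503), (517,572). The neighbour clip, post, peg and bed corners are also visible. I'll fit the poses from both views.

```bash
cat > fit.py <<'E'
import numpy as np
from cell import optics
from scipy.optimize import least_squares
from scipy.spatial.transform import Rotation as R
C={n:optics.read_camera(n) for n in("scene","top")}
def proj(n,P):
    v=C[n]["view"];p=v[:3,:3]@P+v[:3,3];p=C[n]["mtx"]@p;return p[:2]/p[2]
def px(X,Y,ox,oy):return np.array([(X+.5)/5-.5+ox,(Y+.5)/5-.5+oy])
def fit(pts,pose,x0):
    f=lambda p:np.concatenate([proj(n,pose(p,b))-u for n,b,u in pts])
    r=least_squares(f,x0,loss="soft_l1",x_scale=np.maximum(np.abs(x0),.1));return r.x,f(r.x).reshape(-1,2)
E
python3 - <<'E'
from fit import *
T=lambda X,Y:px(X,Y,125,155-356/5); S=lambda X,Y:px(X-300,Y-356,320,275)
c=lambda a,b,z=92:np.array([a,b,z])
def pose(p,b):return R.from_euler('z',p[3]).apply(b)+[p[0],p[1],p[2]]
# top: left=+y, up=+x
pts=[("top",c(28,56),T(46,437)),("top",c(28,-56),T(232,408)),("top",c(-28,-56),T(241,500)),("top",c(-28,56),T(58,527)),
("scene",c(28,-56),S(349,457)),("scene",c(-28,-56),S(417,390)),("scene",c(-28,56),S(587,503)),("scene",c(28,56),S(517,572))]
x,r=fit(pts,pose,np.array([600,300,1.,-.1]));print("pack",x.round(3));print(r.round(1).tolist())
T=lambda X,Y:px(X,Y,215,125); S=lambda X,Y:px(X,Y,170,150)
def pose(p,b):
    if isinstance(b,float): b=np.array([55-115*np.cos(p[5]),89+115*np.sin(p[5]),b])
    return (R.from_euler('z',p[3])*R.from_euler('y',-p[4])).apply(b)+p[:3]
pts=[("top",c(28,-56,84),T(512,157)),("top",c(28,-168,84),T(712,153)),("top",c(-28,-168),T(712,250)),("top",c(-28,-56),T(512,252)),
("top",c(72,110,0),T(219,47)),("top",c(55,89,72),T(254,104)),("top",118.,T(74,228)),
("top",c(-27,66,35),T(297,213)),
("scene",c(28,-168),S(183,71)),("scene",c(28,-56,88),S(290,165)),("scene",c(-28,-56),S(362,158)),
("scene",c(72,110,0),S(358,472)),("scene",c(72,-175,0),S(75,197)),("scene",c(55,89,72),S(404,338)),("scene",118.,S(625,360)),("scene",66.,S(592,441))]
x,r=fit(pts,pose,np.array([620,-60,85.,.01,.52,1.1]));print("bed",x.round(3));print(r.round(1).tolist())
E
```

```text
pack [ 5.67565e+02  3.58184e+02 -1.06900e+00  1.36000e-01]
[[-0.5, 0.1], [-0.2, 0.3], [0.3, 0.2], [-0.8, 0.5], [-0.8, -0.8], [-1.4, -0.7], [-0.5, 0.5], [0.8, 1.0]]
bed [ 6.21573e+02 -6.52290e+01  8.60210e+01 -3.00000e-03  5.02000e-01
  1.04300e+00]
[[-0.2, -0.5], [-0.4, -0.2], [-0.7, 0.3], [-0.3, 0.4], [-0.0, 0.3], [-0.3, 0.3], [-0.0, 0.4], [-0.2, 2.7], [-0.5, -1.0], [-0.1, 1.1], [-0.1, 0.3], [0.2, -0.4], [-0.8, -0.8], [-0.4, 0.0], [-0.5, 0.3], [-1.1, -0.3]]
```

```bash
cat > h.py <<'E'
import numpy as np, sys
from cell import env
from scipy.spatial.transform import Rotation as R
def delta(tgt,yaw=None):
    s=env.state();r=s["tcp_rot"];M=R.from_euler('xyz',r)
    d=M.inv().apply(np.array(tgt)-s["eef_pos"]);dr=0 if yaw is None else r[2]-yaw
    return d.round(1).tolist(),round((dr+np.pi)%(2*np.pi)-np.pi,3)
B=np.array([621.5,-65.2,86.]);RB=R.from_euler('y',-np.pi/6)
bed=lambda x,y,z:B+RB.apply([x,y,z])
E
python3 - <<'E'
from h import *
print(delta([567.5,358.2,215],.137)); print(delta([567.5,358.2,101],.137))
E
```

```text
([667.4, -694.7, -0.2], np.float64(0.322))
([667.4, -694.6, 113.8], np.float64(0.322))
```

step_arm:
  moves:
    - {"tx": 334,"ty": -347,"tz": -15,"roll": 0.322}
    - {"tx": 334,"ty": -347,"tz": -15,"roll": 0.322}
    - {"tx": 334,"ty": -347,"tz": -15,"roll": 0.322}
    - {"tx": 334,"ty": -347,"tz": -15,"roll": 0.322}
    - {"tx": 334,"ty": -347,"tz": -15,"roll": 0.322}
    - {"tx": 334,"ty": -347,"tz": -15,"roll": 0.322}
    - {"tx": 334,"ty": -347,"tz": -15,"roll": 0.322}
    - {"tx": 334,"ty": -347,"tz": -15,"roll": 0.322}
    - {"tx": 334,"ty": -347,"tz": -15,"roll": 0.322}
    - {"tx": 334,"ty": -347,"tz": -15,"roll": 0.322}
    - {"tx": 334,"ty": -347,"tz": -15,"roll": 0.322}
    - {"tx": 334,"ty": -347,"tz": -15,"roll": 0.322}
  grip: 95

```text
t: 1.2
eef_pos: [422.9, -98.1, 229.9]
tcp_rot: [-3.141, -0.0, 0.138]
ft_force: [-1.1, -1.1, -0.8]
opening: 0.999
grip_force: 0.0
```

```bash
python3 -c "
from h import *
print(env.state()['eef_pos'],delta([567.5,358.2,215],.137))"
```

```text
[422.85931351 -98.12683309 229.9045619 ] ([206.1, -432.0, 15.1], np.float64(0.001))
```

step_arm:
  moves:
    - {"tx": 206,"ty": -432,"tz": 15}
    - {"tx": 206,"ty": -432,"tz": 15}
    - {"tx": 206,"ty": -432,"tz": 15}
    - {"tx": 206,"ty": -432,"tz": 15}
    - {"tx": 206,"ty": -432,"tz": 15}
    - {"tx": 206,"ty": -432,"tz": 15}
    - {"tx": 206,"ty": -432,"tz": 15}
    - {"tx": 206,"ty": -432,"tz": 15}
    - {"tx": 206,"ty": -432,"tz": 15}
    - {"tx": 206,"ty": -432,"tz": 15}
    - {"tx": 206,"ty": -432,"tz": 15}
    - {"tx": 206,"ty": -432,"tz": 15}

```text
validation failed for argument at $.mo...
```

```bash
python3 - <<'E'
from h import *
from cell import optics; import cv2
print(env.state()['eef_pos'],delta([567.5,358.2,101],.137))
c=lambda im,x,y,w,h:cv2.resize(im[y:y+h,x:x+w],None,fx=4,fy=4,interpolation=cv2.INTER_CUBIC)
cv2.imwrite("pics/p1.png",np.hstack([c(optics.read_camera("top")["pixels"],105,120,90,120),c(optics.read_camera("scene")["pixels"],300,210,110,120)]))
E
```

```text
[422.85931351 -98.12683309 229.9045619 ] ([206.1, -432.0, 129.1], np.float64(0.001))
```

View pics/p1.png

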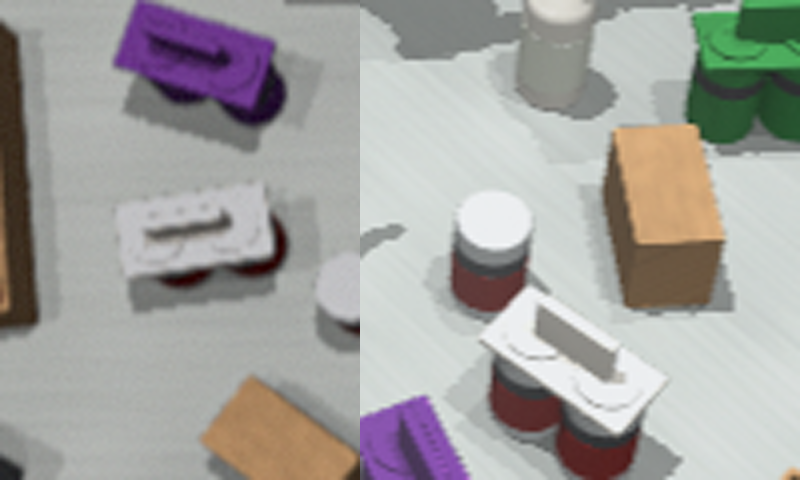

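The move was refused, probably because the rows had no roll, so the arm hasn't moved. The picture shows the pack unobstructed at about (195,230) on the left and (575,350) on the right.

step_arm:
  moves:
    - {"tx": 206,"ty": -432,"tz": 15,"roll": 0}
    - {"tx": 206,"ty": -432,"tz": 15,"roll": 0}
    - {"tx": 206,"ty": -432,"tz": 15,"roll": 0}
    - {"tx": 206,"ty": -432,"tz": 15,"roll": 0}
    - {"tx": 206,"ty": -432,"tz": 15,"roll": 0}
    - {"tx": 206,"ty": -432,"tz": 15,"roll": 0}
    - {"tx": 206,"ty": -432,"tz": 15,"roll": 0}
    - {"tx": 206,"ty": -432,"tz": 15,"roll": 0}
    - {"tx": 206,"ty": -432,"tz": 15,"roll": 0}
    - {"tx": 206,"ty": -432,"tz": 15,"roll": 0}
    - {"tx": 206,"ty": -432,"tz": 15,"roll": 0}
    - {"tx": 206,"ty": -432,"tz": 15,"roll": 0}

```text
t: 2.3
eef_pos: [568.7, 357.8, 213.7]
tcp_rot: [-3.141, 0.0, 0.138]
ft_force: [-0.1, -0.4, 0.0]
opening: 0.994
grip_force: 0.0
```

```bash
python3 - <<'E'
from h import *
from cell import optics; import cv2
print(env.state()['eef_pos'],delta([567.5,358.2,101],.137))
c=lambda im,x,y,w,h:cv2.resize(im[y:y+h,x:x+w],None,fx=4,fy=4,interpolation=cv2.INTER_CUBIC)
cv2.imwrite("pics/p2.png",np.hstack([c(optics.read_camera("top")["pixels"],105,120,90,120),c(optics.read_camera("scene")["pixels"],300,210,110,120)]))
E
```

```text
[568.7336329  357.81694966 213.69448115] ([-1.2, -0.5, 112.7], np.float64(0.001))
```

View pics/p2.png

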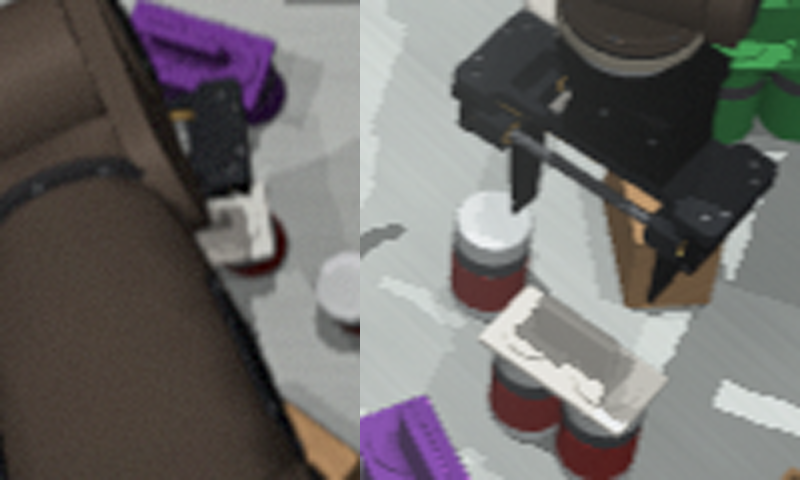

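The picture shows the gripper above the pack and parallel to the fin, with its body long along the closing line. I'll descend.

step_arm:
  moves:
    - {"tx": -1,"ty": -0.5,"tz": 30,"roll": 0}
    - {"tx": -1,"ty": -0.5,"tz": 60,"roll": 0}
    - {"tx": -1,"ty": -0.5,"tz": 85,"roll": 0}
    - {"tx": -1,"ty": -0.5,"tz": 102,"roll": 0}
    - {"tx": -1,"ty": -0.5,"tz": 112,"roll": 0}
    - {"tx": -1,"ty": -0.5,"tz": 112,"roll": 0}
    - {"tx": -1,"ty": -0.5,"tz": 112,"roll": 0}

```text
t: 2.98
eef_pos: [567.2, 354.3, 103.0]
tcp_rot: [3.141, -0.0, 0.136]
ft_force: [-0.3, -0.1, 0.5]
opening: 1.0
grip_force: 0.0
```

```bash
python3 - <<'E'
from cell import optics; import cv2
im=optics.read_camera("scene")["pixels"]
cv2.imwrite("pics/p3.png",cv2.resize(im[240:330,300:410],None,fx=6,fy=6,interpolation=cv2.INTER_CUBIC))
E
```

```text
(no output)
```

View pics/p3.png

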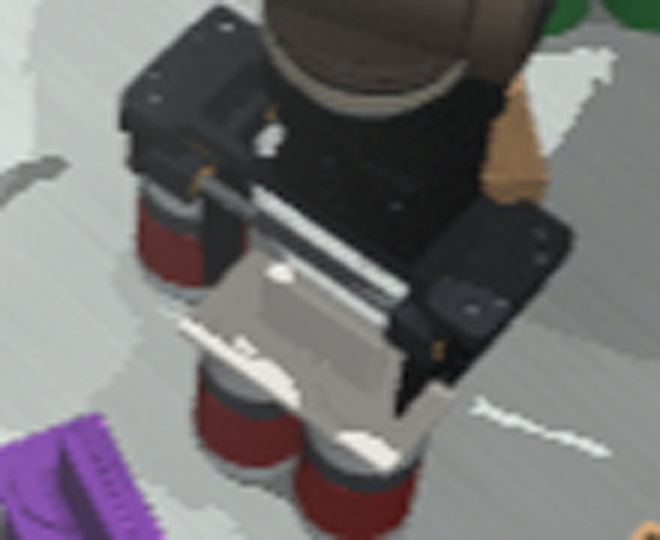

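Both fingertips straddle the fin, left at (215,280) and right at (400,410). The centre is about 4 mm off along y, so I'll correct that and close.

```bash
python3 -c "
from h import *
print(env.state()['eef_pos'],delta([567.6,358.2,102],.137))"
```

```text
[567.38881111 354.69441009 103.7366578 ] ([0.7, -3.4, 1.7], np.float64(-0.001))
```

step_arm:
  moves:
    - {"tx": 0.7,"ty": -3.4,"tz": 1.7,"roll": 0}
    - {"tx": 0.7,"ty": -3.4,"tz": 1.7,"roll": 0}
    - {"tx": 0.7,"ty": -3.4,"tz": 1.7,"roll": 0}
    - {"tx": 0.7,"ty": -3.4,"tz": 1.7,"roll": 0}

```text
t: 3.37
eef_pos: [567.0, 358.7, 101.4]
tcp_rot: [-3.141, -0.001, 0.137]
ft_force: [-0.1, 0.1, 0.3]
opening: 1.0
grip_force: 0.0
```

step_arm:
  moves:
    - {"tx": 0,"ty": 0,"tz": 0,"roll": 0}
    - {"tx": 0,"ty": 0,"tz": 0,"roll": 0}
    - {"tx": 0,"ty": 0,"tz": 0,"roll": 0}
    - {"tx": 0,"ty": 0,"tz": 0,"roll": 0}
    - {"tx": 0,"ty": 0,"tz": 0,"roll": 0}
    - {"tx": 0,"ty": 0,"tz": 0,"roll": 0}
    - {"tx": 0,"ty": 0,"tz": 0,"roll": 0}
    - {"tx": 0,"ty": 0,"tz": 0,"roll": 0}
  grip: 40

```text
t: 4.03
eef_pos: [566.9, 358.5, 100.9]
tcp_rot: [3.141, 0.0, 0.137]
ft_force: [-0.3, -0.5, -0.2]
opening: 0.63
grip_force: 30.0
```

```bash
python3 -c "
from h import *
print(env.state()['eef_pos'],env.state()['opening']*95.1,delta([540,150,290],0))"
```

```text
[566.93888328 358.46390174 100.87782483] 59.88967163825362 ([-55.1, 202.9, -189.1], np.float64(0.137))
```

step_arm:
  moves:
    - {"tx": 0,"ty": 0,"tz": -15,"roll": 0}
    - {"tx": 0,"ty": 0,"tz": -40,"roll": 0}
    - {"tx": 0,"ty": 0,"tz": -75,"roll": 0}
    - {"tx": 0,"ty": 0,"tz": -110,"roll": 0}
    - {"tx": 0,"ty": 0,"tz": -145,"roll": 0}
    - {"tx": 0,"ty": 0,"tz": -180,"roll": 0}
    - {"tx": 0,"ty": 0,"tz": -210,"roll": 0}
    - {"tx": 0,"ty": 0,"tz": -225,"roll": 0}
    - {"tx": 0,"ty": 0,"tz": -225,"roll": 0}

```text
t: 4.78
eef_pos: [567.5, 358.9, 329.5]
tcp_rot: [-3.14, -0.005, 0.137]
ft_force: [0.3, 0.4, -4.2]
opening: 0.627
grip_force: 30.0
```

```bash
python3 - <<'E'
from h import *
G=120.
th=np.pi/6; Pz=26.5*np.sin(th)
t=bed(0,12,Pz)+[0,0,G-18.8]
print("contact tcp",t)
print(env.state()['eef_pos'],env.state()['ft_force'],delta([t[0],t[1],325],0))
E
```

```text
contact tcp [614.875     -53.2       198.6748366]
[567.46964398 358.91399646 329.47337603] [ 0.25784919  0.35224229 -4.17429919] ([-9.3, 414.7, 3.7], np.float64(0.137))
```

step_arm:
  moves:
    - {"tx": 0,"ty": 20,"tz": 0,"roll": 0.02}
    - {"tx": -2,"ty": 55,"tz": 0,"roll": 0.04}
    - {"tx": -3,"ty": 94,"tz": 0,"roll": 0.06}
    - {"tx": -4,"ty": 133,"tz": 0,"roll": 0.08}
    - {"tx": -4,"ty": 172,"tz": 1,"roll": 0.1}
    - {"tx": -5,"ty": 212,"tz": 1,"roll": 0.12}
    - {"tx": -6,"ty": 252,"tz": 2,"roll": 0.137}
    - {"tx": -7,"ty": 292,"tz": 2,"roll": 0.137}
    - {"tx": -8,"ty": 332,"tz": 3,"roll": 0.137}
    - {"tx": -9,"ty": 370,"tz": 4,"roll": 0.137}
    - {"tx": -9,"ty": 398,"tz": 4,"roll": 0.137}
    - {"tx": -9,"ty": 415,"tz": 4,"roll": 0.137}

```text
t: 5.78
eef_pos: [614.1, -57.0, 319.4]
tcp_rot: [3.142, 0.003, -0.002]
ft_force: [-0.2, 0.2, -4.5]
opening: 0.631
grip_force: 30.0
```

step_arm:
  moves:
    - {"tx": 0,"ty": 0,"tz": 0,"roll": 0}
    - {"tx": 0,"ty": 0,"tz": 0,"roll": 0}
    - {"tx": 0,"ty": 0,"tz": 0,"roll": 0}

```text
t: 6.03
eef_pos: [614.2, -53.2, 320.5]
tcp_rot: [-3.141, 0.002, -0.0]
ft_force: [-0.5, 0.9, -3.6]
opening: 0.626
grip_force: 30.0
```

```bash
python3 - <<'E'
from h import *
print(env.state()['eef_pos'],env.state()['ft_force'],delta([614.9,-53.2,203],0))
E
```

```text
[614.20828704 -53.23328994 320.54851977] [-0.53926029  0.94666472 -3.61691257] ([0.9, 0.0, 117.5], np.float64(-0.0))
```

step_arm:
  moves:
    - {"tx": 0.7,"ty": 0,"tz": 20,"roll": 0}
    - {"tx": 0.7,"ty": 0,"tz": 50,"roll": 0}
    - {"tx": 0.7,"ty": 0,"tz": 75,"roll": 0}
    - {"tx": 0.7,"ty": 0,"tz": 95,"roll": 0}
    - {"tx": 0.7,"ty": 0,"tz": 107,"roll": 0}
    - {"tx": 0.7,"ty": 0,"tz": 113,"roll": 0}
    - {"tx": 0.7,"ty": 0,"tz": 114,"roll": 0}
    - {"tx": 0.7,"ty": 0,"tz": 114,"roll": 0}

```text
t: 6.7
eef_pos: [615.4, -53.1, 208.1]
tcp_rot: [3.142, -0.0, 0.001]
ft_force: [0.1, -0.5, -4.2]
opening: 0.629
grip_force: 30.0
```

```bash
python3 - <<'E'
from h import *
from cell import optics; import cv2
print(env.state()['eef_pos'],env.state()['ft_force'])
im=optics.read_camera("scene")["pixels"]
cv2.imwrite("pics/p4.png",cv2.resize(im[130:270,160:320],None,fx=4,fy=4,interpolation=cv2.INTER_CUBIC))
E
```

```text
[615.43349254 -53.08905991 208.08132531] [ 0.07952545 -0.47650989 -4.19198694]
```

View pics/p4.png

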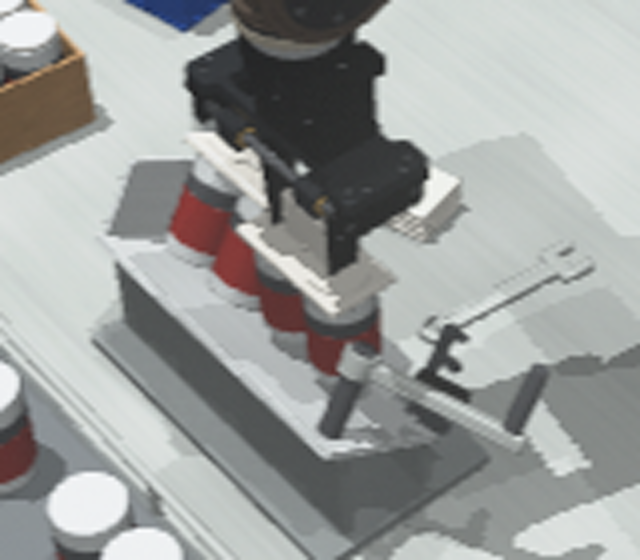

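The pack hangs upright over the empty place at (310,270), clear of the neighbour and the gate. I'll feel for the bed.

step_arm:
  moves:
    - {"tx": 0,"ty": 0,"tz": 2,"roll": 0}
    - {"tx": 0,"ty": 0,"tz": 4,"roll": 0}
    - {"tx": 0,"ty": 0,"tz": 6,"roll": 0}
    - {"tx": 0,"ty": 0,"tz": 6,"roll": 0}

```text
t: 7.08
eef_pos: [615.2, -53.8, 201.8]
tcp_rot: [3.142, 0.0, -0.0]
ft_force: [0.0, 0.2, -5.0]
opening: 0.631
grip_force: 30.0
```

step_arm:
  moves:
    - {"tx": 0,"ty": 0,"tz": 1,"roll": 0}
    - {"tx": 0,"ty": 0,"tz": 2,"roll": 0}
    - {"tx": 0,"ty": 0,"tz": 2,"roll": 0}
    - {"tx": 0,"ty": 0,"tz": 2,"roll": 0}

```text
t: 7.42
eef_pos: [615.3, -53.9, 199.9]
tcp_rot: [3.142, 0.0, -0.0]
ft_force: [0.4, 0.8, -4.9]
opening: 0.628
grip_force: 30.0
```

step_arm:
  moves:
    - {"tx": 0,"ty": 0,"tz": 1,"roll": 0}
    - {"tx": 0,"ty": 0,"tz": 2,"roll": 0}
    - {"tx": 0,"ty": 0,"tz": 2,"roll": 0}
    - {"tx": 0,"ty": 0,"tz": 2,"roll": 0}

```text
t: 7.75
eef_pos: [615.3, -53.8, 198.0]
tcp_rot: [3.141, -0.0, -0.0]
ft_force: [0.6, 0.6, -4.0]
opening: 0.631
grip_force: 30.0
```

step_arm:
  moves:
    - {"tx": 0,"ty": 0,"tz": 1,"roll": 0}
    - {"tx": 0,"ty": 0,"tz": 2,"roll": 0}
    - {"tx": 0,"ty": 0,"tz": 2,"roll": 0}
    - {"tx": 0,"ty": 0,"tz": 2,"roll": 0}

```text
t: 8.08
eef_pos: [615.5, -53.8, 197.3]
tcp_rot: [3.141, -0.002, -0.0]
ft_force: [-2.5, 0.7, 8.1]
opening: 0.629
grip_force: 30.0
```

step_arm:
  moves:
    - {"tx": 0,"ty": 0,"tz": 1,"roll": 0}
    - {"tx": 0,"ty": 0,"tz": 2,"roll": 0}
    - {"tx": 0,"ty": 0,"tz": 2,"roll": 0}
    - {"tx": 0,"ty": 0,"tz": 2,"roll": 0}

```text
t: 8.42
eef_pos: [615.7, -53.8, 197.0]
tcp_rot: [3.141, -0.003, -0.0]
ft_force: [-7.5, 0.8, 21.0]
opening: 0.627
grip_force: 30.0
```

step_arm:
  moves:
    - {"tx": 0,"ty": 0,"tz": -2,"roll": 0}
    - {"tx": 0,"ty": 0,"tz": -4,"roll": 0}
    - {"tx": 0,"ty": 0,"tz": -4,"roll": 0}

```text
t: 8.67
eef_pos: [615.4, -53.8, 198.1]
tcp_rot: [3.141, -0.0, -0.0]
ft_force: [0.5, 0.5, -4.1]
opening: 0.63
grip_force: 30.0
```

```bash
sed -i 's/-65.2,86/-65.2,85/' h.py; python3 - <<'E'
from h import *
s=env.state();print(s['eef_pos'],s['ft_force'])
G=119.7
def tcp(deg,h=1,px=0):
    t=np.radians(deg);c,sn=np.cos(t),np.sin(t);Pz=26.5*sn+h
    Px=-27+(26.5-(35-Pz)*sn)/c+px
    return bed(Px+G*sn,12,Pz+G*c)-[0,0,18.8],(Px,Pz)
for d in range(30,-1,-3):
    p,P=tcp(d);print(d,p.round(1),np.round(P,1),np.array([p[0]-s['eef_pos'][0],0,s['eef_pos'][2]-p[2]]).round(1))
E
```

```text
[615.41783531 -53.81454212 198.07885755] [ 0.49402715  0.45194613 -4.10330557]
30 [607.1 -53.2 194.1] [-8.4 14.2] [-8.3  0.   4. ]
27 [601.4 -53.2 192.8] [-8.5 13. ] [-14.    0.    5.3]
24 [595.9 -53.2 191.3] [-8.3 11.8] [-19.5   0.    6.8]
21 [590.6 -53.2 189.5] [-8.  10.5] [-24.8   0.    8.6]
18 [585.5 -53.2 187.5] [-7.5  9.2] [-29.9   0.   10.6]
15 [580.7 -53.2 185.2] [-6.8  7.9] [-34.7   0.   12.9]
12 [576.1 -53.2 182.7] [-6.   6.5] [-39.3   0.   15.4]
9 [571.8 -53.2 180. ] [-4.9  5.1] [-43.6   0.   18.1]
6 [567.8 -53.2 177. ] [-3.6  3.8] [-47.6   0.   21.1]
3 [564.1 -53.2 173.8] [-2.2  2.4] [-51.3   0.   24.2]
0 [560.7 -53.2 170.5] [-0.5  1. ] [-54.7   0.   27.6]
```

step_arm:
  moves:
    - {"tx": -3,"ty": 0,"tz": 1,"roll": 0}
    - {"tx": -6,"ty": 0,"tz": 2.5,"roll": 0}
    - {"tx": -8.5,"ty": 0,"tz": 4,"roll": 0}
    - {"tx": -11,"ty": 0,"tz": 4.5,"roll": 0}
    - {"tx": -14,"ty": 0,"tz": 5.3,"roll": 0}
    - {"tx": -17,"ty": 0,"tz": 6,"roll": 0}
    - {"tx": -17,"ty": 0,"tz": 6,"roll": 0}
    - {"tx": -17,"ty": 0,"tz": 6,"roll": 0}

```text
t: 9.33
eef_pos: [598.1, -53.9, 192.1]
tcp_rot: [3.141, 0.0, -0.0]
ft_force: [0.8, -1.1, 4.5]
opening: 0.626
grip_force: 30.0
```

step_arm:
  moves:
    - {"tx": -3,"ty": 0,"tz": 1,"roll": 0}
    - {"tx": -6,"ty": 0,"tz": 2,"roll": 0}
    - {"tx": -9,"ty": 0,"tz": 3,"roll": 0}
    - {"tx": -12,"ty": 0,"tz": 4.2,"roll": 0}
    - {"tx": -15,"ty": 0,"tz": 5.5,"roll": 0}
    - {"tx": -18,"ty": 0,"tz": 7,"roll": 0}
    - {"tx": -18,"ty": 0,"tz": 7,"roll": 0}
    - {"tx": -18,"ty": 0,"tz": 7,"roll": 0}

```text
t: 10.0
eef_pos: [579.7, -53.8, 184.9]
tcp_rot: [3.142, 0.001, -0.0]
ft_force: [-1.2, -0.7, 5.3]
opening: 0.629
grip_force: 30.0
```

```bash
python3 - <<'E'
from h import *
from cell import optics; import cv2
print(env.state()['eef_pos'],env.state()['ft_force'],env.state()['moment'])
im=optics.read_camera("scene")["pixels"]
cv2.imwrite("pics/p5.png",cv2.resize(im[130:270,160:320],None,fx=4,fy=4,interpolation=cv2.INTER_CUBIC))
E
```

```text
[579.73899296 -53.82660701 184.8671781 ] [-1.23285188 -0.72499978  5.2685986 ] [-0.12315848 -0.12886873  0.01195549]
```

View pics/p5.png

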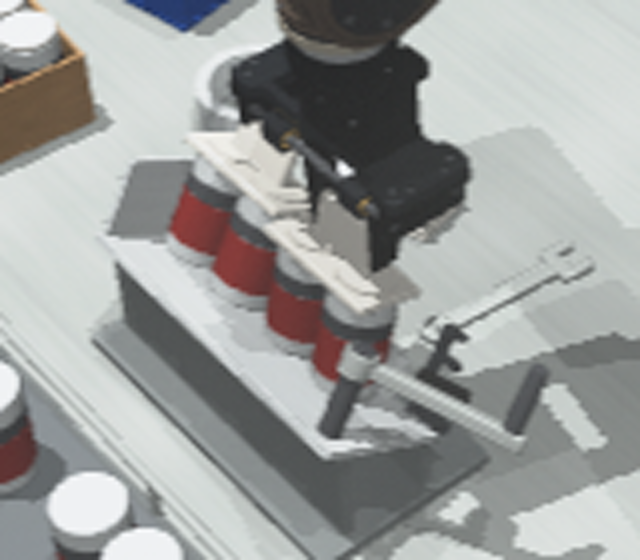

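The pack is tilting about its pads as planned, now leaning part way at (340,290). I'll continue along the arc.

step_arm:
  moves:
    - {"tx": -3,"ty": 0,"tz": 1.7,"roll": 0}
    - {"tx": -6,"ty": 0,"tz": 3.7,"roll": 0}
    - {"tx": -9,"ty": 0,"tz": 5.7,"roll": 0}
    - {"tx": -12,"ty": 0,"tz": 7.9,"roll": 0}
    - {"tx": -14,"ty": 0,"tz": 9.5,"roll": 0}
    - {"tx": -16,"ty": 0,"tz": 11,"roll": 0}
    - {"tx": -18,"ty": 0,"tz": 13,"roll": 0}
    - {"tx": -19,"ty": 0,"tz": 13.5,"roll": 0}
    - {"tx": -19,"ty": 0,"tz": 13.5,"roll": 0}
    - {"tx": -19,"ty": 0,"tz": 13.5,"roll": 0}

```text
t: 10.88
eef_pos: [560.5, -53.7, 171.4]
tcp_rot: [-3.141, 0.002, -0.0]
ft_force: [-3.1, -1.4, 8.1]
opening: 0.628
grip_force: 30.0
```

step_arm:
  moves:
    - {"tx": -0.5,"ty": 0,"tz": 0.5,"roll": 0}
    - {"tx": -0.5,"ty": 0,"tz": 1,"roll": 0}
    - {"tx": -0.5,"ty": 0,"tz": 1,"roll": 0}

```text
t: 11.13
eef_pos: [559.7, -53.8, 170.6]
tcp_rot: [-3.142, 0.003, -0.0]
ft_force: [-6.0, -0.3, 11.8]
opening: 0.627
grip_force: 30.0
```

step_arm:
  moves:
    - {"tx": -0.3,"ty": 0,"tz": -0.5,"roll": 0}
    - {"tx": -0.3,"ty": 2,"tz": -0.5,"roll": 0}
    - {"tx": -0.3,"ty": 4,"tz": -0.5,"roll": 0}
    - {"tx": -0.3,"ty": 6,"tz": -0.5,"roll": 0}
    - {"tx": -0.3,"ty": 8,"tz": -0.5,"roll": 0}
    - {"tx": -0.3,"ty": 9,"tz": -0.5,"roll": 0}
    - {"tx": -0.3,"ty": 9,"tz": -0.5,"roll": 0}

```text
t: 11.72
eef_pos: [559.6, -62.0, 170.6]
tcp_rot: [-3.14, 0.003, 0.0]
ft_force: [-3.1, 5.2, 5.1]
opening: 0.625
grip_force: 30.0
```

step_arm:
  moves:
    - {"tx": 0,"ty": 0.7,"tz": 0,"roll": 0}
    - {"tx": 0,"ty": 1.5,"tz": 0,"roll": 0}
    - {"tx": 0,"ty": 1.5,"tz": 0,"roll": 0}

```text
t: 11.97
eef_pos: [559.6, -63.3, 170.6]
tcp_rot: [-3.14, 0.003, 0.0]
ft_force: [-2.7, 5.6, 5.6]
opening: 0.633
grip_force: 30.0
```

step_arm:
  moves:
    - {"tx": 0,"ty": 0.7,"tz": 0,"roll": 0}
    - {"tx": 0,"ty": 1.5,"tz": 0,"roll": 0}
    - {"tx": 0,"ty": 1.5,"tz": 0,"roll": 0}

```text
t: 12.22
eef_pos: [559.5, -64.8, 170.6]
tcp_rot: [-3.14, 0.003, 0.0]
ft_force: [-3.1, 6.6, 5.0]
opening: 0.631
grip_force: 30.0
```

step_arm:
  moves:
    - {"tx": 0,"ty": 0.7,"tz": 0,"roll": 0}
    - {"tx": 0,"ty": 1.5,"tz": 0,"roll": 0}
    - {"tx": 0,"ty": 1.5,"tz": 0,"roll": 0}

```text
t: 12.47
eef_pos: [559.6, -65.7, 170.6]
tcp_rot: [-3.139, 0.003, 0.0]
ft_force: [-3.6, 11.4, 5.9]
opening: 0.628
grip_force: 30.0
```

step_arm:
  moves:
    - {"tx": 0,"ty": 0.7,"tz": 0,"roll": 0}
    - {"tx": 0,"ty": 1.5,"tz": 0,"roll": 0}
    - {"tx": 0,"ty": 1.5,"tz": 0,"roll": 0}

```text
t: 12.72
eef_pos: [559.5, -65.7, 170.6]
tcp_rot: [-3.137, 0.003, -0.0]
ft_force: [-2.2, 21.3, 7.3]
opening: 0.629
grip_force: 30.0
```

step_arm:
  moves:
    - {"tx": -0.8,"ty": -0.7,"tz": 0.5,"roll": 0}
    - {"tx": -1.3,"ty": -0.7,"tz": 0.8,"roll": 0}
    - {"tx": -1.3,"ty": -0.7,"tz": 0.8,"roll": 0}
    - {"tx": -1.3,"ty": -0.7,"tz": 0.8,"roll": 0}

```text
t: 13.05
eef_pos: [559.3, -65.7, 170.4]
tcp_rot: [-3.138, -0.0, 0.0]
ft_force: [1.8, 17.5, 8.3]
opening: 0.63
grip_force: 30.0
```

```bash
cat >> fit.py <<'E'
import cv2
def two(name,a,b,k=5):
    f=lambda n,x,y,w,h:cv2.resize(C[n]["pixels"][y:y+h,x:x+w],None,fx=k,fy=k,interpolation=cv2.INTER_CUBIC)
    cv2.imwrite(name,np.vstack([f("top",*a),f("scene",*b)]))
E
python3 - <<'E'
from fit import *
two("pics/p6.png",(215,125,150,50),(175,150,150,70))
E
```

```text
(no output)
```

View pics/p6.png

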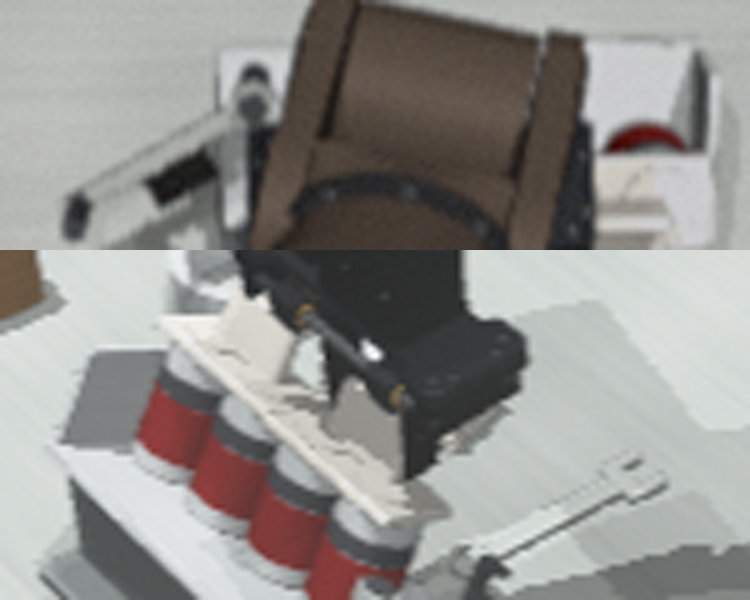

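The clip edges of the two packs run in one line (scene half, from (160,320) to (380,520)), butted with no visible gap. I'll ease off and release.

step_arm:
  moves:
    - {"tx": 0,"ty": -0.5,"tz": 0,"roll": 0}
    - {"tx": 0,"ty": -0.8,"tz": 0,"roll": 0}
    - {"tx": 0,"ty": -0.8,"tz": 0,"roll": 0}

```text
t: 13.4
eef_pos: [559.1, -65.7, 170.2]
tcp_rot: [-3.139, 0.0, 0.0]
ft_force: [0.5, 11.5, 7.3]
opening: 0.632
grip_force: 30.0
```

step_arm:
  moves:
    - {"tx": 0,"ty": 0,"tz": 0,"roll": 0}
    - {"tx": 0,"ty": 0,"tz": 0,"roll": 0}
    - {"tx": 0,"ty": 0,"tz": 0,"roll": 0}
    - {"tx": 0,"ty": 0,"tz": 0,"roll": 0}
    - {"tx": 0,"ty": 0,"tz": 0,"roll": 0}
  grip: 80

```text
t: 13.82
eef_pos: [559.1, -67.5, 169.8]
tcp_rot: [3.142, 0.001, -0.0]
ft_force: [0.5, 0.4, 0.6]
opening: 0.836
grip_force: 0.0
```

step_arm:
  moves:
    - {"tx": 0,"ty": -1,"tz": -5,"roll": 0}
    - {"tx": 0,"ty": -1,"tz": -15,"roll": 0}
    - {"tx": 0,"ty": -1,"tz": -30,"roll": 0}
    - {"tx": 0,"ty": -1,"tz": -60,"roll": 0}
    - {"tx": 0,"ty": -1,"tz": -95,"roll": 0}
    - {"tx": 0,"ty": -1,"tz": -120,"roll": 0}
    - {"tx": 0,"ty": -20,"tz": -130,"roll": 0}
    - {"tx": 0,"ty": -50,"tz": -130,"roll": 0}
    - {"tx": 0,"ty": -90,"tz": -130,"roll": 0}
    - {"tx": 0,"ty": -130,"tz": -130,"roll": 0}
    - {"tx": 0,"ty": -170,"tz": -130,"roll": 0}
    - {"tx": 0,"ty": -205,"tz": -130,"roll": 0}

```text
t: 14.82
eef_pos: [558.8, 139.9, 301.3]
tcp_rot: [-3.141, -0.001, -0.0]
ft_force: [0.3, -0.9, 0.2]
opening: 0.838
grip_force: 0.0
```

step_arm:
  moves:
    - {"tx": 0,"ty": -30,"tz": 0,"roll": -0.12}
    - {"tx": 0,"ty": -31,"tz": 0,"roll": -0.24}
    - {"tx": 0,"ty": -31,"tz": 0,"roll": -0.36}
    - {"tx": 0,"ty": -31,"tz": 0,"roll": -0.48}
    - {"tx": 0,"ty": -31,"tz": 0,"roll": -0.6}
    - {"tx": 0,"ty": -31,"tz": 0,"roll": -0.72}
    - {"tx": 0,"ty": -31,"tz": 0,"roll": -0.84}
    - {"tx": 0,"ty": -31,"tz": 0,"roll": -0.96}
    - {"tx": 0,"ty": -31,"tz": 0,"roll": -1.08}
    - {"tx": 0,"ty": -31,"tz": 0,"roll": -1.2}
    - {"tx": 0,"ty": -31,"tz": 0,"roll": -1.32}
    - {"tx": 0,"ty": -31,"tz": 0,"roll": -1.44}
  grip: 0

```text
t: 15.82
eef_pos: [559.2, 168.7, 301.2]
tcp_rot: [3.141, -0.0, 1.446]
ft_force: [1.1, -0.7, -0.5]
opening: 0.058
grip_force: 0.0
```

```bash
python3 - <<'E'
from h import *
s=env.state();print(s['eef_pos'],s['tcp_rot'],s['opening'],s['ft_force'],s['joints'].round(2),delta([571.5,162,166],np.pi/2))
from fit import *
b=lambda P:bed(*P)
# projected expected clip outline for both views vs. white mask IoU-style check over y/x shifts
for n in("top","scene"):
    im=cv2.imread(f"pics/{n}0.png").astype(int);cur=C[n]["pixels"].astype(int)
    d=np.abs(cur-im).sum(2)
    q=np.array([proj(n,b(v)) for v in[(28,56,92),(28,-56,92),(-28,-56,92),(-28,56,92)]]);print(n,q.round(1).tolist())
    x0,y0=(q.min(0)-6).astype(int);x1,y1=(q.max(0)+7).astype(int)
    g=cur[y0:y1,x0:x1].min(2);print(x0,y0);print('\n'.join(' '.join(f'{v//10:2d}' for v in r) for r in g))
E
```

```text
[559.18324744 168.68916734 301.20986506] [ 3.14072196e+00 -1.60208909e-04  1.44571978e+00] 0.0582814659627742 [ 1.10351594 -0.6650265  -0.51352709] [ 0.18  0.36  1.54 -0.    1.24  0.31] ([-5.1, 12.9, 135.2], np.float64(-0.125))
top [[277.0, 157.6], [317.0, 157.0], [316.7, 176.1], [277.3, 176.7]]
270 151
17 17 17 17 17 17 19 19 19 19 18 16 13 11  8  6  6  5  7  8 10 13 17 19 19 19 19 19 19 18 15 12  8  6  5  4  4  5  6  8 13 16 18 19 20 20 20 19 16 12  8  6  4
17 17 17 17 17 17 19 19 19 19 16 11  7  4  2  2  2  2  2  3  4  7 12 17 19 20 19 20 17 13  8  5  3  2  1  2  1  1  1  3  6 10 15 19 20 20 19 16 11  6  3  1  1
17 17 17 17 17 17 17 19 19 16 12  6  2  1  1  1  2  1  1  1  1  2  6 12 17 19 20 19 15  8  3  1  1  1  2  2  2  2  2  1  2  4 10 15 19 20 18 12  6  2  1  1  1
17 17 17 17 17 17 17 18 17 12  6  2  1  2  2  3  4  4  3  2  1  1  2  6 12 18 19 17 10  3  0  1  2  2  4  5  5  4  4  4  2  1  4 11 18 19 14  7  2  0  1  2  4
16 16 17 17 17 17 17 17 14  7  1  0  2  4  5  6  7  7  7  6  5  3  1  2  7 15 18 13  5  1  1  2  4  6  7  8  9  9  8  7  6  4  2  6 15 17 11  4  5  7  7  8  9

[... 9026 characters left out ...]
9 13 18 20 20 20 18 16 14 13 13 12 12 12 12 12 12 14 19 21 21 21 21 21 21 21 21 21 21 21
15 13 10  6  6  6  6  6  6  6  6  6  6  6  6  6  6  6  7  8  8  8  9 11 17 20 20 19 17 16 14 14 13 13 13 13 13 12 17 21 21 21 21 21 21 21 21 21 21 21 21
14 14 11  6  6  6  6  6  6  6  6  6  6  6  6  6  6  6  6  8  8  9  8  9 10 14 18 19 18 15 14 14 13 13 13 13 12 14 19 21 21 21 21 21 21 21 21 21 21 21 21
22 20 16 10  6  6  6  6  6  6  6  6  6  6  6  6  6  6  6  8  9  8  8  8  8  8 10 13 16 16 15 13 13 13 13 13 11 15 21 21 21 21 21 21 21 21 21 20 21 21 21
22 20 18 16  8  6  6  6  6  6  6  6  6  6  6  6  6  6  6  6  8 10  8  8  8  8  8  8  8  8 11 12 11 12 13 10  9 16 21 21 21 21 21 21 19 15 12 17 21 18 19
```

The pixel check suggests a seam of about 1 mm at the clips. Before closing the gate I'll nudge the pack home with shut fingers on the left end of the fin.

step_arm:
  moves:
    - {"tx": -30,"ty": 0,"tz": 0,"roll": -0.1}
    - {"tx": -65,"ty": 0,"tz": 0,"roll": -0.125}
    - {"tx": -100,"ty": 0,"tz": 0,"roll": -0.125}
    - {"tx": -135,"ty": 0,"tz": 0,"roll": -0.125}
    - {"tx": -160,"ty": 0,"tz": 0,"roll": -0.125}
    - {"tx": -170,"ty": 0,"tz": 0,"roll": -0.125}
    - {"tx": -170,"ty": 0,"tz": 0,"roll": -0.125}
    - {"tx": -170,"ty": 0,"tz": 0,"roll": -0.125}
  grip: 0

```text
t: 16.58
eef_pos: [537.2, 0.4, 300.5]
tcp_rot: [3.141, -0.0, 1.562]
ft_force: [0.4, -0.1, -1.0]
opening: -0.0
grip_force: 0.0
```

```bash
python3 -c "
from h import *
s=env.state();print(s['eef_pos'],s['opening'],delta([569,-10,178],np.pi/2))"
```

```text
[5.37187981e+02 4.18283135e-01 3.00519826e+02] -0.00047770162719049347 ([-10.1, 31.8, 122.5], np.float64(-0.009))
```

step_arm:
  moves:
    - {"tx": -5,"ty": 25,"tz": 15,"roll": -0.009}
    - {"tx": -10,"ty": 32,"tz": 45,"roll": -0.009}
    - {"tx": -10,"ty": 32,"tz": 80,"roll": -0.009}
    - {"tx": -10,"ty": 32,"tz": 105,"roll": -0.009}
    - {"tx": -10,"ty": 32,"tz": 118,"roll": -0.009}
    - {"tx": -10,"ty": 32,"tz": 122,"roll": -0.009}
    - {"tx": -10,"ty": 32,"tz": 122,"roll": -0.009}
    - {"tx": -10,"ty": 32,"tz": 122,"roll": -0.009}

```text
t: 17.25
eef_pos: [569.6, -9.2, 179.0]
tcp_rot: [3.141, 0.0, 1.574]
ft_force: [0.1, -0.1, -0.2]
opening: 0.001
grip_force: 0.0
```

step_arm:
  moves:
    - {"tx": -3,"ty": 0,"tz": 0,"roll": 0}
    - {"tx": -6,"ty": 0,"tz": 0,"roll": 0}
    - {"tx": -9,"ty": 0,"tz": 0,"roll": 0}
    - {"tx": -11,"ty": 0,"tz": 0,"roll": 0}
    - {"tx": -11,"ty": 0,"tz": 0,"roll": 0}
    - {"tx": -11,"ty": 0,"tz": 0,"roll": 0}

```text
t: 17.75
eef_pos: [569.0, -21.3, 178.3]
tcp_rot: [3.141, 0.0, 1.573]
ft_force: [-0.1, -0.2, 0.2]
opening: 0.007
grip_force: 0.0
```

step_arm:
  moves:
    - {"tx": -1,"ty": 0,"tz": 0,"roll": 0}
    - {"tx": -2,"ty": 0,"tz": 0,"roll": 0}
    - {"tx": -2,"ty": 0,"tz": 0,"roll": 0}

```text
t: 18.0
eef_pos: [569.0, -23.2, 178.1]
tcp_rot: [-3.142, 0.0, 1.574]
ft_force: [-0.6, 0.2, -0.3]
opening: 0.007
grip_force: 0.0
```

step_arm:
  moves:
    - {"tx": -1,"ty": 0,"tz": 0,"roll": 0}
    - {"tx": -2,"ty": 0,"tz": 0,"roll": 0}
    - {"tx": -2,"ty": 0,"tz": 0,"roll": 0}
    - {"tx": -2,"ty": 0,"tz": 0,"roll": 0}

```text
t: 18.33
eef_pos: [569.0, -24.1, 178.2]
tcp_rot: [-3.142, -0.002, 1.574]
ft_force: [0.3, 7.3, 0.9]
opening: 0.007
grip_force: 3.6
```

step_arm:
  moves:
    - {"tx": -0.5,"ty": 0,"tz": 0,"roll": 0}
    - {"tx": -1,"ty": 0,"tz": 0,"roll": 0}
    - {"tx": -1,"ty": 0,"tz": 0,"roll": 0}
    - {"tx": -1,"ty": 0,"tz": 0,"roll": 0}

```text
t: 18.67
eef_pos: [568.9, -24.2, 178.2]
tcp_rot: [-3.141, -0.003, 1.574]
ft_force: [0.4, 12.8, 1.5]
opening: 0.003
grip_force: 6.5
```

step_arm:
  moves:
    - {"tx": -0.5,"ty": 0,"tz": 0,"roll": 0}
    - {"tx": -1,"ty": 0,"tz": 0,"roll": 0}
    - {"tx": -1,"ty": 0,"tz": 0,"roll": 0}
    - {"tx": -1,"ty": 0,"tz": 0,"roll": 0}

```text
t: 19.0
eef_pos: [568.9, -24.3, 178.2]
tcp_rot: [-3.141, -0.004, 1.573]
ft_force: [1.0, 19.0, 3.7]
opening: 0.006
grip_force: 9.4
```

The pack is rigid straight from contact, at the position where it was butted, so it is flush. Next is the gate.

step_arm:
  moves:
    - {"tx": 8,"ty": 0,"tz": -2,"roll": 0}
    - {"tx": 12,"ty": 0,"tz": -30,"roll": 0}
    - {"tx": 12,"ty": 0,"tz": -65,"roll": 0}
    - {"tx": 25,"ty": 0,"tz": -85,"roll": 0}
    - {"tx": 60,"ty": 0,"tz": -85,"roll": 0}
    - {"tx": 100,"ty": 0,"tz": -85,"roll": 0}
    - {"tx": 140,"ty": 0,"tz": -85,"roll": 0}
    - {"tx": 170,"ty": 0,"tz": -85,"roll": 0}
    - {"tx": 186,"ty": 0,"tz": -85,"roll": 0}
    - {"tx": 186,"ty": 0,"tz": -85,"roll": 0}
    - {"tx": 186,"ty": 0,"tz": -85,"roll": 0}

```text
t: 19.92
eef_pos: [568.3, 159.5, 263.0]
tcp_rot: [-3.141, 0.0, 1.576]
ft_force: [0.1, -0.0, -0.2]
opening: 0.008
grip_force: 0.0
```

```bash
python3 - <<'E'
from h import *
s=env.state();print(s['eef_pos'])
for q in np.append(np.arange(1.04,0,-.13),0):
    p=bed(55-115*np.cos(q),89+115*np.sin(q)+18.5,97);print(round(q,2),p.round(1))
E
```

```text
[568.3085385  159.52727548 262.98504443]
1.04 [570.2 141.5 167.4]
0.91 [559.5 133.1 161.2]
0.78 [549.8 123.2 155.6]
0.65 [541.3 111.9 150.7]
0.52 [534.2  99.4 146.6]
0.39 [528.5  86.  143.3]
0.26 [524.4  71.9 140.9]
0.13 [521.9  57.2 139.5]
0.0 [521.   42.3 139. ]
```

step_arm:
  moves:
    - {"tx": 2,"ty": 2,"tz": 20,"roll": 0}
    - {"tx": 2,"ty": 2,"tz": 50,"roll": 0}
    - {"tx": 2,"ty": 2,"tz": 78,"roll": 0}
    - {"tx": 2,"ty": 2,"tz": 92,"roll": 0}
    - {"tx": 2,"ty": 2,"tz": 95.5,"roll": 0}
    - {"tx": 2,"ty": 2,"tz": 95.5,"roll": 0}
    - {"tx": 2,"ty": 2,"tz": 95.5,"roll": 0}

```text
t: 20.5
eef_pos: [571.1, 160.3, 168.5]
tcp_rot: [3.14, 0.0, 1.573]
ft_force: [0.6, -0.7, -0.1]
opening: 0.006
grip_force: 0.0
```

```bash
python3 -c "
from h import *
s=env.state();print(s['eef_pos'],s['ft_force'],delta([570.2,141.5,167.4],np.pi/2))"
```

```text
[571.08805546 160.30937135 168.5451315 ] [ 0.59225905 -0.72099025 -0.0891805 ] ([-18.8, -0.9, 1.1], np.float64(0.002))
```

step_arm:
  moves:
    - {"tx": -6,"ty": 0,"tz": 1,"roll": 0}
    - {"tx": -12,"ty": -1,"tz": 1,"roll": 0}
    - {"tx": -17,"ty": -1,"tz": 1,"roll": 0}
    - {"tx": -20,"ty": -1,"tz": 1,"roll": 0}
    - {"tx": -23,"ty": -6,"tz": 4,"roll": 0}
    - {"tx": -27,"ty": -11,"tz": 7,"roll": 0}
    - {"tx": -32,"ty": -16,"tz": 10,"roll": 0}
    - {"tx": -37,"ty": -21,"tz": 12.5,"roll": 0}
    - {"tx": -37,"ty": -21,"tz": 12.5,"roll": 0}
    - {"tx": -37,"ty": -21,"tz": 12.5,"roll": 0}

```text
t: 21.33
eef_pos: [549.4, 123.6, 155.4]
tcp_rot: [3.142, -0.0, 1.573]
ft_force: [-0.5, 1.0, -0.0]
opening: 0.007
grip_force: 0.3
```

```bash
python3 -c "
from h import *
s=env.state();print(s['eef_pos'],s['ft_force'],delta([570.2,141.5,167.4],np.pi/2))"
```

```text
[549.39232198 123.59008156 155.3730863 ] [-0.54524759  1.01940044 -0.02672786] ([17.9, 20.9, -12.0], np.float64(0.003))
```

step_arm:
  moves:
    - {"tx": -6,"ty": -4.5,"tz": 2.5,"roll": 0}
    - {"tx": -12,"ty": -8.5,"tz": 5,"roll": 0}
    - {"tx": -18,"ty": -12,"tz": 7,"roll": 0}
    - {"tx": -24,"ty": -15.5,"tz": 9,"roll": 0}
    - {"tx": -31,"ty": -18.5,"tz": 11,"roll": 0}
    - {"tx": -38,"ty": -21.5,"tz": 12.5,"roll": 0}
    - {"tx": -45,"ty": -23.5,"tz": 14,"roll": 0}
    - {"tx": -52,"ty": -25.5,"tz": 15,"roll": 0}
    - {"tx": -52,"ty": -25.5,"tz": 15,"roll": 0}

```text
t: 22.08
eef_pos: [524.2, 70.4, 140.1]
tcp_rot: [3.141, 0.0, 1.573]
ft_force: [-0.6, -0.4, 0.6]
opening: 0.003
grip_force: 0.0
```

step_arm:
  moves:
    - {"tx": -5,"ty": -1,"tz": 0.6,"roll": 0}
    - {"tx": -10,"ty": -2,"tz": 1,"roll": 0}
    - {"tx": -15,"ty": -2.5,"tz": 1.5,"roll": 0}
    - {"tx": -19,"ty": -3,"tz": 1.7,"roll": 0}
    - {"tx": -22,"ty": -3,"tz": 1.7,"roll": 0}
    - {"tx": -22,"ty": -3,"tz": 1.7,"roll": 0}

```text
t: 22.58
eef_pos: [521.5, 49.2, 138.5]
tcp_rot: [3.141, 0.0, 1.573]
ft_force: [-0.2, -0.3, -0.2]
opening: 0.004
grip_force: 0.0
```

```bash
python3 - <<'E'
from h import *
from fit import *
for n in("scene","top"):
  old=cv2.imread(f"pics/{n}0.png")
  for q in(1.04,.8,.6,.4,.2,.1):
    u=[proj(n,bed(55-115*np.cos(q),89+115*np.sin(q),z)).round().astype(int) for z in(75,95,112)]
    print(n,q,[(tuple(map(int,v)),int(old[v[1],v[0]].min()),int(C[n]["pixels"][v[1],v[0]].min())) for v in u])
E
```

```text
scene 1.04 [((289, 235), 79, 202), ((292, 229), 79, 177), ((294, 224), 83, 191)]
scene 0.8 [((290, 230), 83, 179), ((293, 225), 83, 179), ((295, 220), 194, 211)]
scene 0.6 [((289, 226), 182, 192), ((292, 221), 170, 201), ((294, 215), 194, 189)]
scene 0.4 [((287, 222), 198, 194), ((290, 216), 195, 190), ((292, 211), 193, 166)]
scene 0.2 [((283, 217), 198, 170), ((286, 212), 195, 160), ((288, 207), 193, 49)]
scene 0.1 [((281, 215), 197, 69), ((284, 209), 194, 54), ((286, 204), 184, 50)]
top 1.04 [((231, 167), 40, 24), ((230, 169), 57, 23), ((230, 171), 64, 14)]
top 0.8 [((237, 174), 132, 53), ((237, 177), 123, 38), ((236, 179), 171, 43)]
top 0.6 [((243, 179), 117, 40), ((243, 181), 131, 45), ((243, 183), 173, 48)]
top 0.4 [((250, 183), 178, 47), ((250, 185), 178, 46), ((250, 187), 175, 44)]
top 0.2 [((258, 185), 133, 45), ((258, 187), 119, 47), ((258, 189), 111, 46)]
top 0.1 [((262, 185), 111, 46), ((262, 188), 91, 42), ((262, 190), 116, 47)]
```

The peg has followed to about q = 0.1. I'll push it home.

step_arm:
  moves:
    - {"tx": -2,"ty": 0,"tz": 0,"roll": 0}
    - {"tx": -4,"ty": 0,"tz": 0,"roll": 0}
    - {"tx": -6,"ty": 0,"tz": 0,"roll": 0}
    - {"tx": -6,"ty": 0,"tz": 0,"roll": 0}

```text
t: 23.02
eef_pos: [521.3, 43.6, 138.4]
tcp_rot: [-3.141, 0.0, 1.574]
ft_force: [0.0, -0.4, 1.0]
opening: 0.003
grip_force: 0.0
```

step_arm:
  moves:
    - {"tx": -1,"ty": 0,"tz": 0,"roll": 0}
    - {"tx": -2,"ty": 0,"tz": 0,"roll": 0}
    - {"tx": -2,"ty": 0,"tz": 0,"roll": 0}
    - {"tx": -2,"ty": 0,"tz": 0,"roll": 0}

```text
t: 23.35
eef_pos: [521.3, 41.9, 138.4]
tcp_rot: [-3.141, -0.0, 1.574]
ft_force: [-1.3, 2.3, -1.5]
opening: 0.004
grip_force: 1.0
```

step_arm:
  moves:
    - {"tx": -1,"ty": 0,"tz": 0,"roll": 0}
    - {"tx": -2,"ty": 0,"tz": 0,"roll": 0}
    - {"tx": -2,"ty": 0,"tz": 0,"roll": 0}
    - {"tx": -2,"ty": 0,"tz": 0,"roll": 0}

```text
t: 23.68
eef_pos: [521.3, 41.3, 138.4]
tcp_rot: [3.142, -0.002, 1.573]
ft_force: [-0.1, 14.5, -0.7]
opening: 0.006
grip_force: 7.3
```

step_arm:
  moves:
    - {"tx": -1,"ty": 0,"tz": 0,"roll": 0}
    - {"tx": -2,"ty": 0,"tz": 0,"roll": 0}
    - {"tx": -2,"ty": 0,"tz": 0,"roll": 0}
    - {"tx": -2,"ty": 0,"tz": 0,"roll": 0}

```text
t: 24.02
eef_pos: [521.2, 40.9, 138.4]
tcp_rot: [3.141, -0.005, 1.573]
ft_force: [0.2, 27.2, -0.5]
opening: 0.004
grip_force: 13.6
```

step_arm:
  moves:
    - {"tx": 3,"ty": 0,"tz": 0,"roll": 0}
    - {"tx": 15,"ty": 0,"tz": 0,"roll": 0}
    - {"tx": 20,"ty": 0,"tz": -30,"roll": 0}
    - {"tx": 20,"ty": 0,"tz": -65,"roll": 0}
    - {"tx": 40,"ty": 0,"tz": -105,"roll": 0}
    - {"tx": 75,"ty": 0,"tz": -140,"roll": 0}
    - {"tx": 115,"ty": 0,"tz": -150,"roll": 0}
    - {"tx": 150,"ty": 0,"tz": -150,"roll": 0}
    - {"tx": 185,"ty": 0,"tz": -150,"roll": 0}
    - {"tx": 215,"ty": 0,"tz": -150,"roll": 0}
    - {"tx": 225,"ty": 0,"tz": -150,"roll": 0}
    - {"tx": 225,"ty": 0,"tz": -150,"roll": 0}

```text
t: 25.02
eef_pos: [520.3, 264.9, 288.1]
tcp_rot: [3.142, 0.0, 1.577]
ft_force: [0.4, -0.2, -0.6]
opening: 0.004
grip_force: 0.0
```

```bash
python3 - <<'E'
from h import *
from fit import *
print(env.state()['eef_pos'],env.state()['t'])
# peg top & post dark blob centroid in both views; fit q
for n in("scene","top"):
  im=C[n]["pixels"]
  for q in(0,.05,.1,.2):
    print(n,q,[int(im[v[1],v[0]].min()) for v in (proj(n,bed(55-115*np.cos(q),89+115*np.sin(q),z)).round().astype(int) for z in(75,85,95,105,114))])
n="scene";u=proj(n,bed(-60,89,105)).round().astype(int);print(u);print(C[n]["pixels"][u[1]-5:u[1]+7,u[0]-8:u[0]+9].min(2)//10)
u=[proj("scene",bed(-60,89,z)).round(1).tolist() for z in(95,105,115)];print(u)
n="top";q=[proj(n,bed(*v)).round().astype(int) for v in[(28,-56,92),(-28,-56,92)]];print(q)
g=C[n]["pixels"][q[0][1]-2:q[1][1]+3,q[0][0]-6:q[0][0]+7].min(2)//10;print(g)
E
```

```text
[520.55728532 262.37384553 288.17194024] 25.1167
scene 0 [80, 82, 84, 83, 83]
scene 0.05 [79, 71, 120, 84, 84]
scene 0.1 [171, 203, 203, 202, 180]
scene 0.2 [206, 203, 205, 203, 201]
top 0 [46, 49, 64, 70, 66]
top 0.05 [53, 57, 55, 61, 75]
top 0.1 [88, 89, 86, 88, 104]
top 0.2 [97, 96, 91, 91, 89]
[283 204]
[[20 20 20 20 20 20 20 18 13 14 18 20 18 18 20 20 20]
 [20 20 20 20 20 20 19 14  9  9 10 16 20 20 20 20 20]
 [20 20 20 20 20 20 17 10  9  9  9 13 18 20 20 20 20]
 [20 20 20 20 20 18 13  8  8  8  7 12 18 20 20 19 15]
 [20 20 20 20 20 17 10  8  8  8  8 15 21 20 16 11 11]
 [20 20 20 20 19 14  9  8  8  7 12 18 16 11 10 14 19]
 [20 20 21 21 17  9  8  8  8  8 10 11 10 15 19 19 19]
 [21 21 20 20 16  8  8  8  7  8 10 15 20 20 20 20 20]
 [20 20 20 18 12  8  8  8  7 14 20 20 20 20 20 20 20]
 [20 20 21 17  8  8  8  7 12 17 20 20 20 20 20 20 20]
 [20 20 18 12  8  8  8  8 15 20 20 20 20 20 20 20 20]
 [19 15 10  8  8  8  7  9 16 20 20 20 20 20 20 20 20]]
[[281.4, 207.2], [282.7, 204.3], [284.1, 201.4]]
[array([317, 157]), array([317, 176])]
[[ 4  3  7 14 17 10  4  5  6  7  8  9 11]
 [10 10 10 1
[... 254 characters left out ...]
19 18 15 18 19 18 18 19 19]
 [19 19 19 19 19 18 15 18 19 18 19 19 19]
 [19 19 19 18 19 18 15 17 18 18 19 19 19]
 [19 19 19 19 19 18 15 17 17 18 19 19 19]
 [19 19 19 19 19 18 15 17 17 18 19 19 19]
 [19 19 19 19 19 18 15 18 17 18 19 19 19]
 [19 19 19 18 19 18 15 17 17 19 19 19 19]
 [19 19 19 18 19 18 16 18 18 18 19 19 19]
 [19 19 19 18 19 18 16 18 19 18 19 19 19]
 [19 19 18 19 19 19 16 18 19 18 17 18 19]
 [19 19 19 19 19 18 16 18 19 18 16 17 17]
 [19 19 19 19 19 19 17 19 19 19 18 17 16]
 [19 19 19 19 19 18 16 18 19 19 19 18 15]
 [16 16 17 16 16 15 12 13 14 14 14 14 11]
 [11 11 11 11 11 10  8  8  8  8  8  8  7]
 [ 7  7  7  7  7  7  7  6  7  7  6  6  7]
 [ 7  7  7  7  7  7  7  7  7  7  7  7  7]]
```

```bash
python3 -c "
from cell import env
print(env.job_done())"
```

```text
the job is handed in; nothing more can be done
None
```

I stood the twin-pack on the sloped bed against the lip and flush with its neighbour, swung the latch bar home in its catch, and handed the job in at about 25 s; no verdict came back.

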